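Close the culture dish box

TASK

Two sample boxes stand open on the bench. Gently lower the hinged lid of the box that holds the round culture dish until it is fully shut, and leave the box with the white stirring bars standing open.

Things in the scene. Friction and masses are not known exactly. Their poses are not given: they have to be found in the camera images.
- dish_box: the box to close: dark grey, open-topped, green lid, holding a round cream culture dish (60 mm across, 13 mm high). Fixed to the bench; 100 mm deep (its x), 90 mm wide (its y), 50 mm high. Origin: centre of its underside; z up; its x points from the front wall to the hinge wall, away from the robot, turned up to 50 degrees left or right. The hinge runs along its y at x = +50 mm, z = 50 mm.
- dish_lid (a joint): angle (rad) of that box's lid about its hinge: 0 = shut flat on the rim, about 1.57 = upright, 1.75 = stop, leaning back beyond the hinge. The green lid is a flat plate 100 mm from hinge to free edge, 90 mm wide, 6 mm thick, with a finger tab 40 mm wide reaching 11 mm past the middle of the free edge; when shut its top is 56 mm above the bench. The hinge is stiff: the lid stays at whatever angle it is left, and about 1 to 2 N at its free edge moves it.
- bar_box: the box to leave open: same size, shape, colours and axes as the other, also fixed to the bench, holding two white stirring bars (40 and 30 mm long, 9 mm thick). Origin: centre of its underside. It stands to the left or right of the other box.
- bar_lid (a joint): angle (rad) of the lid of the box with the stirring bars; the same lid and the same meaning of values. It starts open and stays open.

How it is judged (in metres and radians):
At the end, for the whole second after the job is handed in: The lid of the box with the culture dish is shut (within 0.1 rad, about 10 mm at its free edge) and the lid of the box with the stirring bars still stands open (more than 1.0 rad) (value of joint dish_lid below 0.1 rad and value of joint bar_lid above 1 rad); the robot touches nothing.
It fails at once if the lid of the dish box is slammed (it closes faster than 5 rad/s over the last 0.3 rad) (value of joint dish_lid below 0.3 rad and velocity of joint dish_lid below -5 rad/s).
It fails at once if the lid of the box with the stirring bars is lowered (below 1.0 rad) (value of joint bar_lid below 1 rad).
It also fails if it takes over 29 s, if anything falls off the work surface, if the arm or the gripper's body presses on something with over 40 N, if the wrist force passes 120 N, or if a joint passes its speed limit or range.

ROBOT

A 7-joint arm with a two-finger parallel gripper is mounted at the origin on a cart in front of the work surface, level with it; the furniture and walls round the work are solid. World frame = base frame: x ahead of the robot, y to its left, z up, the work surface at z = 0. Lengths are in mm, angles in rad, forces in N, time in s.
With the tool pointing down it reaches from about 425 to 925 mm from the base axis. Payload 6.8 kg.
Tool frame: the origin (TCP) lies midway between the tips of the shut fingers; the grasp point (between the pads) lies bot.grip_point_offset behind it (bot.grip_point_offset is the distance from the TCP to the grasp point, in mm); x points along the fingers, z is the direction in which the jaws open and shut, and the axes are right-handed (so a half turn about x gives the same grasp; the last joint's range is limited). The gripper opens to 85 mm and grips with 20 to 120 N. Pads are 22 mm wide; open, the fingers measure 114 mm over their backs; the gripper's body (76 mm by 85 mm) begins 54 mm behind the grasp point. The pads swing forward as they close: fully open they stand 13 mm farther back than shut.
Start: joints at [1.199, 0.477, 0.022, 1.555, -0.011, 1.109, -0.083], TCP at [176.015, -651.664, 231.308] pointing down, gripper open.
Joint ranges: [-2.96, 2.96], [-0.34, 2.1], [-1.41, 1.46], [0.24, 2.44], [-1.37, 4.51], [0.17, 1.92], [-2.96, 2.96]. Speed limits (rad/s): [2.39, 2.39, 3.14, 3.14, 3.14, 3.14, 3.14].

INTERFACE

Orientations are given as a rotation vector (axis times angle).
In Python, from workcell import bot gives the robot as it stands.
- The arm moves only by the tool send_rows, never from a script. Its argument "motion" is a list that holds one entry, the list of rows, each a list of 7 numbers: the shift along the world's x, y, z in mm, then the turn, a rotation vector about the world's x, y, z in degrees, then the opening, from -1 (shut) to 1 (fully open). A call has 1 to 8 rows; each row shifts and turns the pose as measured when the row begins; what a row does not reach is not made up. A row lasts 1/12 s, in which the tool goes at most 41.7 mm and 7.16 degrees, less where a joint would pass 70% of its speed; a pose out of reach is approached as far as the arm can. A call is refused whole if a number of a shift passes 41.7 or a number of a turn 7.16, either way. A call with a gripper value outside its range is refused whole. The fingers move at their own pace and stop on an object; "squeeze" is the grip in N (left out, the last holds). Time passes only in rows, so rows that do not move let the fingers close. It gives the time, the measured TCP pose, the force and the opening at its end, in the units of the state.
- bot.sense(): the state, without advancing time (a new reading comes with each control period).
- bot.snapshot(name): name is "scene" or "top" or "wrist"; returns a dict with "frame" (384x512x3 uint8, blue, green, red), "depth" (384x512 float32, mm along the optical axis (not along the pixel's ray), 0 where there is no reading), "fx", "fy", "cx", "cy" (pixels), "cam_to_world" (4x4, takes a point from camera to world coordinates). Camera axes: x right, y down, z forward; pixel columns grow to the right and rows downward; lengths in mm; the calibration is good to about 2 mm. A picture is of the moment at which its call begins.
- bot.finish_job(): hands the job in, once; it reports no verdict.
The state is a dict: "time": time; "joint_pos": joint angles; "qvel": joint speeds; "tau": joint torques, N m; "tcp_pos": TCP position; "orientation": TCP orientation; "contact_force": force on the tool from outside, world axes, zero at the start; "wrist_torque": the same for the moment, N m; "finger_gap": finger opening in mm.
Only numpy, scipy, OpenCV 4.12 (cv2) and the standard library are available. Lean on these libraries where they do the work, as an engineer would, in place of code of your own. Each camera call takes 0.05 s, during which the arm holds its last target.

## Working session

There is one attempt and no reset: what is moved stays moved. The work goes in short steps, Python scripts to look and compute and a tool call to move; the robot and the scene stay as the last step left them, time stands still between calls to the robot, and variables do not carry over. Pictures are saved under pics/ and viewed, and the job is handed in when it is done.

Besides the shell and the picture viewer there is one more tool, called after ">>>" by a JSON object that holds its "fn" and its "kwargs", one argument or row to a line. send_rows: Moves the arm, as the interface text tells. Its arguments: {"type":"object","properties":{"motion":{"type":"array","items":{"type":"array","items":{"type":"array","items":{"type":"number"}}}},"squeeze":{"type":"number"}},"required":["motion"]}

```bash
mkdir -p pics; python3 - <<'E'
from workcell import bot
import cv2,numpy as np
s=bot.sense();print(s['time'],s['tcp_pos'],s['orientation'],s['finger_gap'],bot.grip_point_offset)
for n in("scene","top"):
    d=bot.snapshot(n);cv2.imwrite(f'pics/{n}0.png',d['frame']);np.savez(f'{n}0.npz',**d);print(d['cam_to_world'])
E
```

```text
0.0 [ 175.84553511 -651.09809237  230.33488595] [ 1.01373145  1.32404952 -1.0120986 ] 85.22385046326146 18.700000000000003
[[-7.92731403e-01 -4.60400909e-01  3.99509606e-01 -1.20442006e+02]
 [-6.09435919e-01  6.12408451e-01 -5.03531281e-01  8.59297039e+02]
 [-1.28367995e-02 -6.42640562e-01 -7.66060261e-01  1.28243598e+03]
 [ 0.00000000e+00  0.00000000e+00  0.00000000e+00  1.00000000e+00]]
[[-6.88299777e-03 -9.80883065e-01  1.94476314e-01  2.80454285e+02]
 [-9.99955580e-01  8.00374682e-03  4.97771507e-03  5.93897966e+01]
 [-6.43909559e-03 -1.94433414e-01 -9.80894584e-01  1.38642021e+03]
 [ 0.00000000e+00  0.00000000e+00  0.00000000e+00  1.00000000e+00]]
```

View pics/scene0.png

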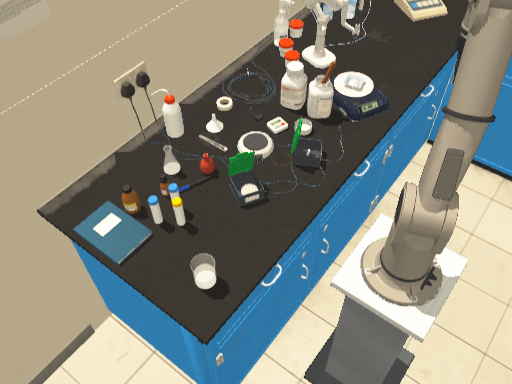

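View pics/top0.png

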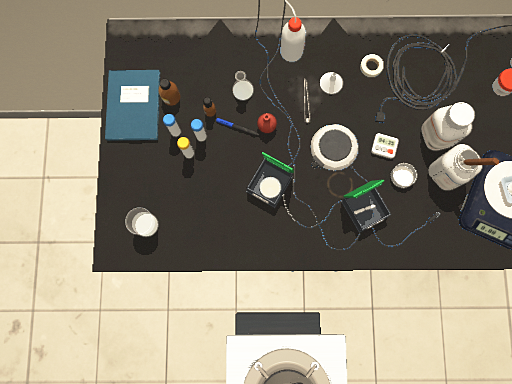

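The left box at top-view pixel (270,185) holds the round dish. The right one at (367,208) holds the bars. I'll enlarge both and get points.

```bash
cat > h.py <<'E'
import numpy as np,cv2
def load(n): return dict(np.load(n+'.npz'))
def pts(d):
    v,u=np.mgrid[0:384,0:512];z=d['depth'];
    c=np.stack([(u-d['cx'])/d['fx']*z,(v-d['cy'])/d['fy']*z,z],-1)
    M=d['cam_to_world'];return c@M[:3,:3].T+M[:3,3]
E
python3 - <<'E'
from h import *
d=load('top0');f=d['frame']
c=cv2.resize(f[140:245,235:400],None,fx=4.8,fy=4.8,interpolation=cv2.INTER_CUBIC);cv2.imwrite('pics/topc.png',c)
s=load('scene0');c=cv2.resize(s['frame'][110:215,215:335],None,fx=5,fy=5,interpolation=cv2.INTER_CUBIC);cv2.imwrite('pics/scenec.png',c)
for n,dd in(('top',d),('scene',s)):
    P=pts(dd);b,g,r=[dd['frame'][...,i].astype(int) for i in range(3)]
    m=((g>r+40)&(g>b+25)&(dd['depth']>0)).astype(np.uint8)
    k,lab,st,ce=cv2.connectedComponentsWithStats(m)
    for i in range(1,k):
        if st[i,4]<20: continue
        q=P[lab==i];print(n,st[i],q.min(0).round(),q.max(0).round(),q.mean(0).round())
        mu=q.mean(0);U,S,V=np.linalg.svd(q-mu,full_matrices=False);print(V.round(3),S/len(q)**.5)
E
```

```text
top [262 152  32  21 183] [570. -24.  -6.] [649.  59. 162.] [594.  19. 124.]
[[-0.152  0.061  0.986]
 [ 0.504  0.863  0.024]
 [-0.85   0.501 -0.162]] [41.08282006 25.10903333  3.21520396]
top [344 180  40  18 280] [ 499. -280.   -1.] [ 566. -160.  164.] [ 524. -203.  120.]
[[-0.219  0.099  0.971]
 [-0.4    0.898 -0.182]
 [-0.89  -0.428 -0.157]] [35.8132318  27.20558325  4.94152112]
scene [291 117  11  37 157] [ 496. -396.   -5.] [ 629. -157.  162.] [ 520. -195.  109.]
[[-0.445  0.668  0.597]
 [ 0.138 -0.607  0.783]
 [-0.885 -0.431 -0.177]] [47.43900982 32.77728251  4.01288603]
scene [228 151  26  25 467] [568. -87.  -6.] [711.  65. 162.] [598.  20. 104.]
[[-0.358  0.243  0.902]
 [-0.471 -0.881  0.05 ]
 [ 0.806 -0.406  0.43 ]] [39.29284147 25.1151116  13.87640725]
```

View pics/topc.png

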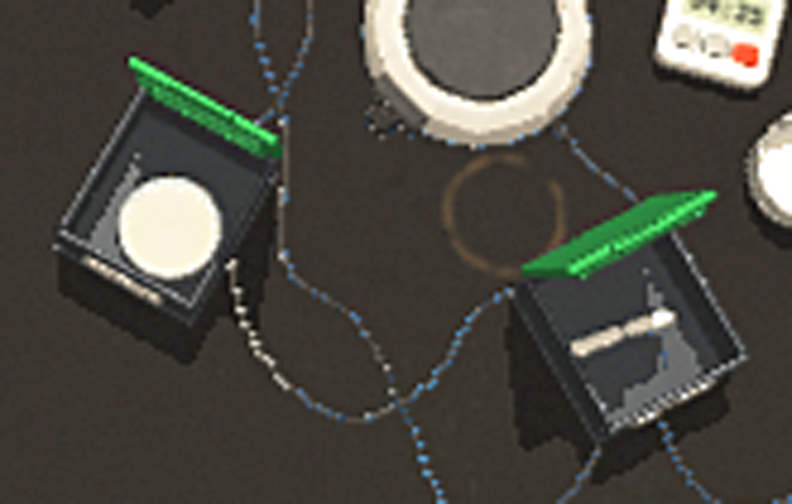

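View pics/scenec.png

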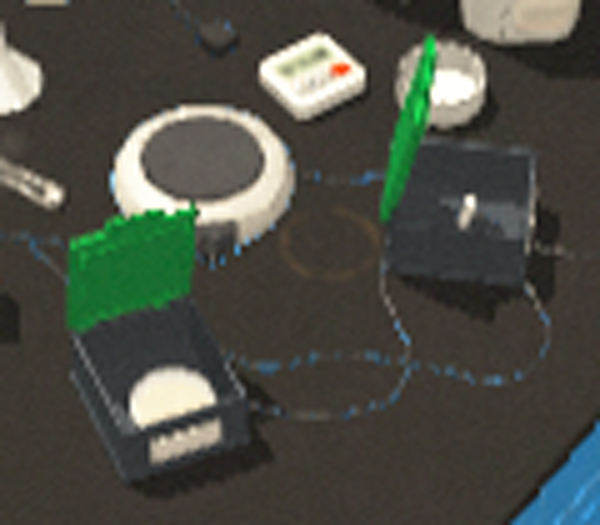

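```bash
cat >> h.py <<'E'
def ray(d,u,v,z):
    M=d['cam_to_world'];r=M[:3,:3]@np.array([(u-d['cx'])/d['fx'],(v-d['cy'])/d['fy'],1]);t=M[:3,3]
    return t+r*(z-t[2])/r[2]
E
python3 - <<'E'
from h import *
from scipy.spatial.transform import Rotation as R
d=load('top0')
for nm,a in(('dish',[(58,238),(190,312),(278,170),(142,90)]),('bar',[(608,432),(742,352),(668,235),(520,280)])):
    q=np.array([ray(d,235+u/4.8,140+v/4.8,50)[:2] for u,v in a]);print(nm,q.round().tolist(),[round(float(np.linalg.norm(q[i]-q[i-1]))) for i in range(4)])
    e=q[0]-q[1];print('yaw from front',np.degrees(np.arctan2(e[1],e[0]))-90)
from workcell import bot
s=bot.sense();print(R.from_rotvec(s['orientation']).as_matrix().round(3))
for n in('top0','scene0'):
    dd=load(n);P=pts(dd);b,g,r=[dd['frame'][...,i].astype(int) for i in range(3)]
    m=((g>r+40)&(g>b+25)&(P[...,2]>55)&(P[...,2]<170))
    for nm,lo in(('dish',-60),('bar',-300)):
        q=P[m&(P[...,1]>lo)&(P[...,1]<lo+150)&(P[...,0]<660)]
        for _ in range(5):
            mu=q.mean(0);V=np.linalg.svd(q-mu,full_matrices=False)[2];nn=V[2];e=abs((q-mu)@nn);q=q[e<max(5,2.0*e.std())]
        nn=nn*np.sign(nn[0]);print(n,nm,len(q),mu.round(),nn.round(3),'yaw',np.degrees(np.arctan2(nn[1],nn[0])),'theta',np.degrees(np.arccos(-nn[2]))if 0 else 90+np.degrees(np.arcsin(-nn[2])), q.min(0).round(),q.max(0).round())
E
```

```text
dish [[537.0, 100.0], [494.0, 26.0], [576.0, -25.0], [624.0, 52.0]] [99, 86, 96, 91]
yaw from front -30.094051058710214
bar [[425.0, -206.0], [469.0, -283.0], [536.0, -245.0], [511.0, -161.0]] [98, 89, 77, 88]
yaw from front 29.911830754186994
[[-0.001  0.965  0.261]
 [ 0.002  0.261 -0.965]
 [-1.    -0.    -0.002]]
top0 dish 177 [593.  20. 126.] [ 0.857 -0.498  0.136] yaw -30.15508466770165 theta 82.15635048990121 [570. -22.  56.] [620.  59. 162.]
top0 bar 228 [ 525. -201.  122.] [0.86  0.46  0.221] yaw 28.11440571661563 theta 77.20786325040217 [ 499. -246.   58.] [ 556. -160.  164.]
scene0 dish 430 [595.  22. 108.] [ 0.85  -0.499  0.168] yaw -30.40676806131109 theta 80.32937879062783 [568. -20.  55.] [628.  65. 162.]
scene0 bar 130 [ 518. -190.  115.] [0.848 0.486 0.21 ] yaw 29.83910084492101 theta 77.8532962409672 [ 496. -243.   55.] [ 553. -157.  162.]
```

Both estimates agree: yaw is −30°, lid angle is about 81°, and the hinge centre is near (602, 15). I'll check obstacle heights along the transit and behind the lid.

```bash
python3 - <<'E'
from h import *
P=pts(load('top0')).reshape(-1,3)
A=np.array([176,-651.]);B=np.array([635,-4.]);L=np.linalg.norm(B-A);u=(B-A)/L
for w in(90,200):
  for a in np.arange(-50,L+150,60):
    t=(P[:,:2]-A)@u;n=(P[:,:2]-A)@np.array([-u[1],u[0]])
    m=(abs(t-a)<30)&(abs(n)<w);print(w,int(a),(A+u*a).round(),P[m,2].max().round() if m.any() else None)
m=(abs(P[:,0]-660)<60)&(abs(P[:,1]+10)<70);print('behind',P[m&(P[:,2]<400)].max(0), np.percentile(P[m,2],[50,90,99]))
m=(abs(P[:,0]-645)<25)&(abs(P[:,1]+10)<30);print('finger area',np.percentile(P[m,2],[50,90,100]))
E
```

```text
90 -50 [ 147. -692.] -863.0
90 10 [ 182. -643.] -862.0
90 70 [ 217. -594.] -858.0
90 130 [ 251. -545.] 5.0
90 190 [ 286. -496.] 9.0
90 250 [ 321. -447.] 6.0
90 310 [ 355. -398.] 8.0
90 370 [ 390. -349.] 17.0
90 430 [ 425. -300.] 11.0
90 490 [ 460. -251.] 59.0
90 550 [ 494. -202.] 164.0
90 610 [ 529. -153.] 154.0
90 670 [ 564. -105.] 46.0
90 730 [598. -56.] 151.0
90 790 [633.  -7.] 162.0
90 850 [668.  42.] 153.0
90 910 [703.  91.] 86.0
200 -50 [ 147. -692.] -856.0
200 10 [ 182. -643.] -861.0
200 70 [ 217. -594.] -858.0
200 130 [ 251. -545.] 42.0
200 190 [ 286. -496.] 75.0
200 250 [ 321. -447.] 77.0
200 310 [ 355. -398.] 58.0
200 370 [ 390. -349.] 147.0
200 430 [ 425. -300.] 152.0
200 490 [ 460. -251.] 59.0
200 550 [ 494. -202.] 164.0
200 610 [ 529. -153.] 154.0
200 670 [ 564. -105.] 46.0
200 730 [598. -56.] 151.0
200 790 [633.  -7.] 162.0
200 850 [668.  42.] 153.0
200 910 [703.  91.] 86.0
behind [719.98754073  59.41626923 156.42592603] [-1.05271231e-01  2.38427756e+01  1.46264710e+02]
finger area [-0.50349302  4.81430031 13.77059505]
```

>>> {"fn": "send_rows", "kwargs": {
  "motion": [
    [[0,0,20,0,0,7,-1],[0,0,20,0,0,7,-1],[0,0,20,0,0,7,-1],[0,0,20,0,0,7,-1],[0,0,10,0,0,7,-1],[0,0,0,0,0,7,-1]]
  ]
}}

```text
time: 0.6
tcp_pos: [174.8, -647.6, 318.7]
orientation: [0.439, 1.54, -0.435]
contact_force: [-0.2, 0.2, 0.9]
finger_gap: 12.6
```

>>> {"fn": "send_rows", "kwargs": {
  "motion": [
    [[15,20,0,0,0,3,-1],[22,31,0,0,0,0,-1],[22,31,0,0,0,0,-1],[22,31,0,0,0,0,-1],[22,31,0,0,0,0,-1],[22,31,0,0,0,0,-1],[22,31,0,0,0,0,-1],[22,31,0,0,0,0,-1]]
  ]
}}

```text
time: 1.27
tcp_pos: [337.5, -406.7, 315.4]
orientation: [0.404, 1.554, -0.404]
contact_force: [1.5, -0.3, 0.0]
finger_gap: 0.2
```

>>> {"fn": "send_rows", "kwargs": {
  "motion": [
    [[22,31,0,0,0,0,-1],[22,31,0,0,0,0,-1],[22,31,0,0,0,0,-1],[22,31,0,0,0,0,-1],[22,31,0,0,0,0,-1],[22,31,0,0,0,0,-1],[22,31,0,0,0,0,-1],[15,20,0,0,0,0,-1]]
  ]
}}

```text
time: 1.93
tcp_pos: [510.9, -152.8, 314.0]
orientation: [0.402, 1.557, -0.402]
contact_force: [0.6, -0.0, -0.2]
finger_gap: -0.0
```

>>> {"fn": "send_rows", "kwargs": {
  "motion": [
    [[26,29,0,0,0,0,-1],[26,29,0,0,0,0,-1],[26,29,0,0,0,0,-1],[26,29,0,0,0,0,-1],[26,29,0,0,0,0,-1],[10,5,0,0,0,0,-1],[0,0,0,0,0,0,-1]]
  ]
}}

```text
time: 2.52
tcp_pos: [654.7, 11.1, 310.3]
orientation: [0.399, 1.564, -0.397]
contact_force: [0.3, -1.0, 0.6]
finger_gap: 0.0
```

```bash
cat > st.py <<'E'
from workcell import bot
import numpy as np
from scipy.spatial.transform import Rotation as R
s=bot.sense();m=R.from_rotvec(s['orientation']).as_matrix();p=np.array(s['tcp_pos'])
H=np.array([602,15.]);b=np.array([.866,-.5]);q=p[:2]-H
print(s['time'],p.round(1),'x',m[:,0].round(2),'z',m[:,2].round(2),'along b',(q@b).round(1),'along y',(q@np.array([.5,.866])).round(1),'F',np.round(s['contact_force'],1),'q',np.round(s['joint_pos'],2))
E
python3 st.py
```

```text
2.5167 [654.7  11.1 310.3] x [-0.03  0.01 -1.  ] z [ 0.87 -0.48 -0.03] along b 47.6 along y 23.0 F [ 0.3 -1.   0.6] q [ 0.27  0.46 -0.54  1.46  0.22  1.32 -0.79]
```

>>> {"fn": "send_rows", "kwargs": {
  "motion": [
    [[-6,-10,-10,0,0,0,-1],[-6,-10,-30,0,0,0,-1],[0,0,-35,0,0,0,-1],[0,0,-35,0,0,0,-1],[0,0,-30,0,0,0,-1],[0,0,-20,0,0,0,-1],[0,0,-10,0,0,0,-1],[0,0,0,0,0,0,-1]]
  ]
}}

```text
time: 3.18
tcp_pos: [636.7, -15.0, 133.5]
orientation: [0.399, 1.564, -0.401]
contact_force: [-0.5, 0.8, 0.4]
finger_gap: 0.0
```

```bash
python3 st.py; python3 - <<'E'
from workcell import bot
import cv2
for n,(a,b,c,d) in (("scene",(90,210,200,340)),("top",(100,240,220,400))):
    f=bot.snapshot(n)['frame'];cv2.imwrite(f'pics/{n}1.png',cv2.resize(f[a:b,c:d],None,fx=4,fy=4))
E
```

```text
3.1833 [636.7 -15.  133.5] x [-0.03  0.01 -1.  ] z [ 0.87 -0.49 -0.03] along b 45.1 along y -8.6 F [-0.5  0.8  0.4] q [ 0.28  0.58 -0.5   1.69  0.31  0.98 -0.83]
```

View pics/scene1.png

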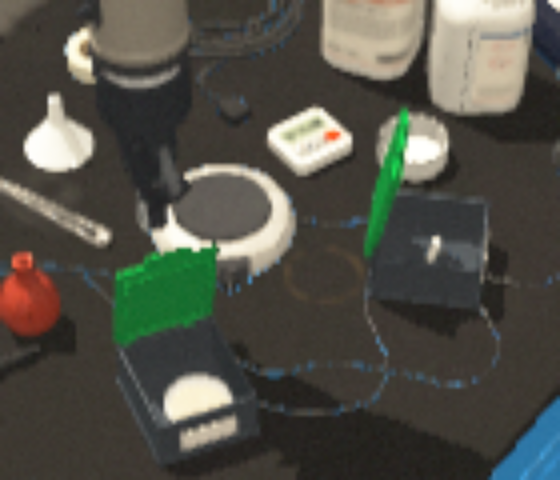

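View pics/top1.png

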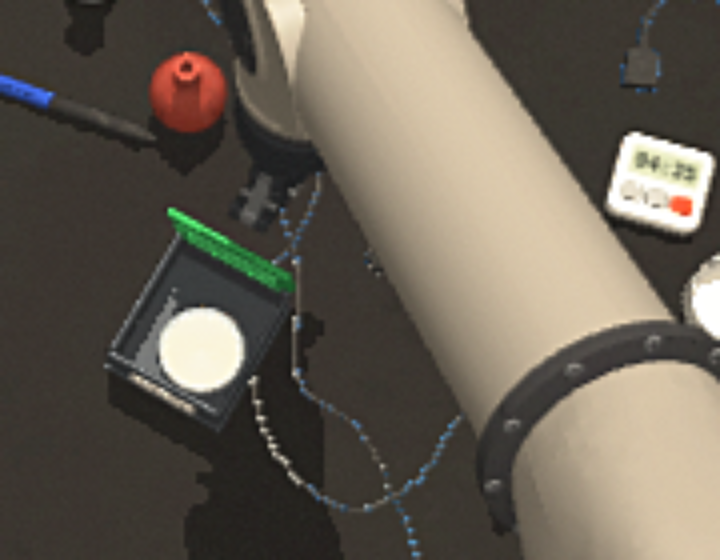

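>>> {"fn": "send_rows", "kwargs": {
  "motion": [
    [[-7,7,0,0,0,0,-1],[-9,6,0,0,0,0,-1],[-9,5,0,0,0,0,-1],[-5,3,0,0,0,0,-1],[-4,2,0,0,0,0,-1],[-4,2,0,0,0,0,-1]]
  ]
}}

```text
time: 3.78
tcp_pos: [601.1, 14.1, 144.0]
orientation: [0.402, 1.548, -0.396]
contact_force: [0.4, -0.3, -0.1]
finger_gap: 0.2
```

```bash
python3 st.py; python3 - <<'E'
import numpy as np
for t in range(85,-1,-5):
    a=np.radians(t);r=82;print(t,round(-r*np.cos(a)+6*np.sin(a)+15,1),round(50+r*np.sin(a)+6*np.cos(a),1))
E
```

```text
3.7833 [601.1  14.1 144. ] x [-0.01  0.01 -1.  ] z [ 0.87 -0.49 -0.01] along b -0.3 along y -1.3 F [ 0.4 -0.3 -0.1] q [ 0.27  0.51 -0.52  1.78  0.29  0.94 -0.88]
85 13.8 132.2
80 6.7 131.8
75 -0.4 130.8
70 -7.4 129.1
65 -14.2 126.9
60 -20.8 124.0
55 -27.1 120.6
50 -33.1 116.7
45 -38.7 112.2
40 -44.0 107.3
35 -48.7 101.9
30 -53.0 96.2
25 -56.8 90.1
20 -60.0 83.7
15 -62.7 77.0
10 -64.7 70.1
5 -66.2 63.1
0 -67.0 56.0
```

z drifted up to 144, so I'll lower it back down while starting the push.

>>> {"fn": "send_rows", "kwargs": {
  "motion": [
    [[0,0,-8,0,0,0,-1],[0,0,-5,0,0,0,-1],[0,0,0,0,0,0,-1]]
  ]
}}

```text
time: 4.03
tcp_pos: [601.4, 14.8, 131.5]
orientation: [0.401, 1.545, -0.395]
contact_force: [1.2, -0.4, -0.5]
finger_gap: -0.1
```

```bash
python3 st.py; python3 - <<'E'
from workcell import bot
import cv2
for n,(a,b,c,d) in (("scene",(90,210,200,340)),):
    f=bot.snapshot(n)['frame'];cv2.imwrite(f'pics/{n}2.png',cv2.resize(f[a:b,c:d],None,fx=4,fy=4))
E
```

```text
4.0333 [601.4  14.8 131.5] x [-0.01  0.01 -1.  ] z [ 0.87 -0.49 -0.01] along b -0.4 along y -0.5 F [ 1.2 -0.4 -0.5] q [ 0.26  0.52 -0.51  1.79  0.3   0.92 -0.89]
```

View pics/scene2.png

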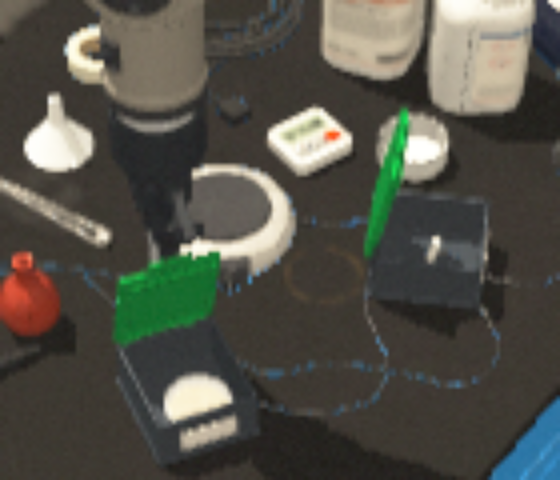

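In contact: the force is about 1 N, and the lid edge at (165,265) now leans slightly. Next I follow the arc.

>>> {"fn": "send_rows", "kwargs": {
  "motion": [
    [[-6,3.5,-3,0,0,0,-1],[-6,3.5,-3,0,0,0,-1],[-6,3.5,-4,0,0,0,-1],[-6,3.5,-4,0,0,0,-1]]
  ]
}}

```text
time: 4.42
tcp_pos: [577.8, 28.3, 116.7]
orientation: [0.404, 1.542, -0.397]
contact_force: [0.6, 0.3, 1.9]
finger_gap: -0.1
```

```bash
python3 st.py
```

```text
4.4167 [577.8  28.3 116.7] x [-0.01  0.01 -1.  ] z [ 0.87 -0.49 -0.01] along b -27.7 along y -0.6 F [0.6 0.3 1.9] q [ 0.24  0.51 -0.52  1.86  0.31  0.86 -0.93]
```

>>> {"fn": "send_rows", "kwargs": {
  "motion": [
    [[-5,3,-3,0,0,0,-1],[-5,3,-4,0,0,0,-1],[-4.5,2.5,-4,0,0,0,-1],[-4,2.5,-5,0,0,0,-1],[-3.5,2,-5,0,0,0,-1],[-3.5,2,-5,0,0,0,-1]]
  ]
}}

```text
time: 4.92
tcp_pos: [548.0, 45.6, 87.8]
orientation: [0.403, 1.543, -0.396]
contact_force: [1.0, -0.0, 0.7]
finger_gap: 0.2
```

```bash
python3 st.py; python3 - <<'E'
from workcell import bot
import cv2
for n,(a,b,c,d) in (("scene",(90,210,200,340)),):
    f=bot.snapshot(n)['frame'];cv2.imwrite(f'pics/{n}3.png',cv2.resize(f[a:b,c:d],None,fx=4,fy=4))
E
```

```text
4.9167 [548.   45.6  87.8] x [-0.01  0.01 -1.  ] z [ 0.87 -0.49 -0.01] along b -62.1 along y -0.6 F [ 1.  -0.   0.7] q [ 0.21  0.51 -0.51  1.94  0.33  0.78 -1.  ]
```

View pics/scene3.png

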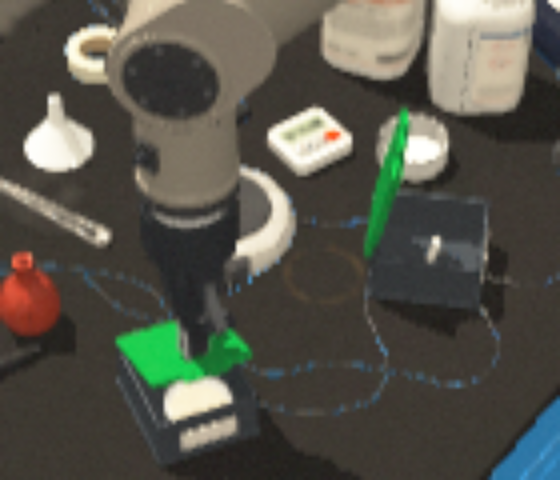

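The lid is well down, about 22°, and the finger at (195,345) is on its top face. Now lower slowly.

>>> {"fn": "send_rows", "kwargs": {
  "motion": [
    [[-1,0.5,-5,0,0,0,-1],[-1,0.5,-5,0,0,0,-1],[-0.5,0,-5,0,0,0,-1],[-0.5,0,-5,0,0,0,-1],[0,0,-4,0,0,0,-1]]
  ]
}}

```text
time: 5.38
tcp_pos: [542.3, 48.1, 60.3]
orientation: [0.402, 1.547, -0.395]
contact_force: [-0.5, -0.1, 1.6]
finger_gap: -0.0
```

```bash
python3 st.py
```

```text
5.3833 [542.3  48.1  60.3] x [-0.01  0.01 -1.  ] z [ 0.87 -0.49 -0.01] along b -68.2 along y -1.2 F [-0.5 -0.1  1.6] q [ 0.19  0.55 -0.49  1.97  0.36  0.73 -1.03]
```

>>> {"fn": "send_rows", "kwargs": {
  "motion": [
    [[0,0,-2,0,0,0,-1],[0,0,-2,0,0,0,-1],[0,0,-2,0,0,0,-1],[0,0,0,0,0,0,-1]]
  ]
}}

```text
time: 5.72
tcp_pos: [542.4, 48.1, 57.1]
orientation: [0.4, 1.548, -0.398]
contact_force: [-0.6, -0.5, -0.5]
finger_gap: -0.2
```

>>> {"fn": "send_rows", "kwargs": {
  "motion": [
    [[0,0,-2,0,0,0,-1],[0,0,-2,0,0,0,-1],[0,0,0,0,0,0,-1]]
  ]
}}

```text
time: 5.97
tcp_pos: [543.3, 48.2, 57.0]
orientation: [0.399, 1.545, -0.4]
contact_force: [-0.1, -0.1, -0.1]
finger_gap: -0.2
```

>>> {"fn": "send_rows", "kwargs": {
  "motion": [
    [[0,0,-4,0,0,0,-1],[0,0,-4,0,0,0,-1]]
  ]
}}

```text
time: 6.13
tcp_pos: [544.2, 48.2, 55.5]
orientation: [0.396, 1.543, -0.403]
contact_force: [-22.2, -3.4, 64.9]
finger_gap: -0.3
```

```bash
python3 st.py; python3 - <<'E'
from workcell import bot
import cv2
for n,(a,b,c,d) in (("scene",(90,210,200,340)),):
    f=bot.snapshot(n)['frame'];cv2.imwrite(f'pics/{n}4.png',cv2.resize(f[a:b,c:d],None,fx=4,fy=4))
E
```

```text
6.1333 [544.2  48.2  55.5] x [-0.01 -0.   -1.  ] z [ 0.87 -0.49 -0.01] along b -66.7 along y -0.1 F [-22.2  -3.4  64.9] q [ 0.17  0.55 -0.48  1.97  0.38  0.72 -1.04]
```

View pics/scene4.png

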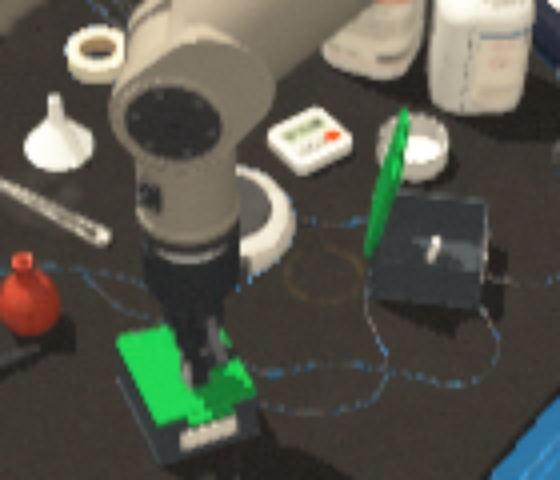

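The lid is down on the rim; the press rose to 65 N, so I back off straight up.

>>> {"fn": "send_rows", "kwargs": {
  "motion": [
    [[0,0,5,0,0,0,-1],[0,0,10,0,0,0,-1],[0,0,25,0,0,0,-1],[0,0,35,0,0,0,-1],[0,0,35,0,0,0,-1],[0,0,35,0,0,0,-1],[0,0,20,0,0,0,-1],[0,0,0,0,0,0,-1]]
  ]
}}

```text
time: 6.85
tcp_pos: [542.8, 47.2, 229.6]
orientation: [0.395, 1.544, -0.405]
contact_force: [0.7, 0.4, 0.6]
finger_gap: 0.3
```

```bash
python3 st.py; python3 - <<'E'
from workcell import bot
import cv2
from h import *
for n,(a,b,c,d) in (("scene",(90,210,200,340)),):
    D=bot.snapshot(n);f=D['frame'];cv2.imwrite(f'pics/{n}5.png',cv2.resize(f[a:b,c:d],None,fx=4,fy=4))
    P=pts(D);b,g,r=[f[...,i].astype(int) for i in range(3)]
    m=((g>r+40)&(g>b+25)&(P[...,1]>-60)&(P[...,1]<120)&(P[...,0]<660)&(P[...,2]>0)&(P[...,2]<100));q=P[m]
    A=np.c_[q[:,:2]-[602,15],np.ones(len(q))];c=np.linalg.lstsq(A,q[:,2],rcond=None)[0]
    print(len(q),np.percentile(q[:,2],[5,50,95]),'tilt along b',c[:2]@[.866,-.5])
E
```

```text
6.85 [542.8  47.2 229.6] x [-0.01 -0.   -1.  ] z [ 0.87 -0.49 -0.01] along b -67.4 along y -1.7 F [0.7 0.4 0.6] q [ 0.27  0.33 -0.57  1.83  0.2   1.05 -0.89]
658 [51.37620094 55.82073441 60.42827792] tilt along b -0.04893780971552021
```

View pics/scene5.png

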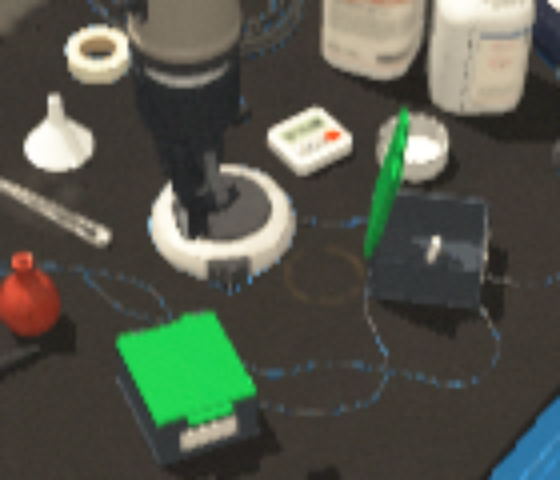

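The picture shows the green lid flat on the box (120–255, 320–420) and the bar lid still upright. The fitted tilt of 0.05 rad is worth checking against the bench in the same image and against the top view.

```bash
python3 - <<'E'
from workcell import bot
from h import *
for n in ('scene','top'):
    D=bot.snapshot(n);f=D['frame'];P=pts(D);b,g,r=[f[...,i].astype(int) for i in range(3)]
    g0=((g>r+40)&(g>b+25)&(P[...,1]>-60)&(P[...,1]<120)&(P[...,0]<660))
    m1=g0&(P[...,2]>30)&(P[...,2]<80); m1=cv2.erode(m1.astype(np.uint8),np.ones((3,3)))>0
    m2=(abs(P[...,0]-540)<150)&(abs(P[...,1]-50)<150)&(abs(P[...,2])<12)
    for nm,m in(('lid',m1),('bench',m2)):
        q=P[m]
        if len(q)<30: print(n,nm,len(q));continue
        A=np.c_[q[:,:2]-[602,15],np.ones(len(q))];c=np.linalg.lstsq(A,q[:,2],rcond=None)[0]
        bb=(q[:,:2]-[602,15])@[.866,-.5]
        print(n,nm,len(q),np.median(q[:,2]).round(1),'tilt',(c[:2]@[.866,-.5]).round(3),'front z',np.median(q[bb<-75,2]).round(1),'hinge z',np.median(q[bb>-25,2]).round(1))
    mb=((g>r+40)&(g>b+25)&(P[...,1]>-300)&(P[...,1]<-150)&(P[...,2]>55)&(P[...,2]<180));print('bar lid',mb.sum(),P[mb].max(0).round() if mb.any() else '')
E
```

```text
scene lid 502 56.1 tilt -0.008 front z 56.3 hinge z 55.3
scene bench 5069 -0.6 tilt 0.001 front z -0.6 hinge z -0.6
bar lid 146 [ 553. -154.  163.]
top lid 172 56.0 tilt -0.005 front z 56.2 hinge z nan
top bench 5490 -0.9 tilt 0.0 front z -0.8 hinge z -0.8
bar lid 269 [ 555. -161.  164.]
  return _methods._mean(a, axis=axis, dtype=dtype,
  ret = ret.dtype.type(ret / rcount)
```

With edge pixels removed, the lid tilt is under 0.01 rad and its top sits at 56 mm, as specified. The bar lid is unchanged and the arm is clear, so I'm handing in.

```bash
python3 -c "
from workcell import bot
bot.finish_job();print(bot.sense()['time'])"
```

```text
the job is handed in; nothing more can be done
the job is handed in; nothing more can be done
```

I closed the lid of the dish box and left the bar box open, then handed the job in at about 7 s of robot time. The hand-in gives no verdict.

**How:** I came down behind the dish box lid with the fingers shut and pushed it down slowly along its arc. I pressed it onto the rim and lifted clear to 230 mm.

**Last checks:**
- **Dish lid:** its top is at 56 mm in both cameras and its tilt is under 0.01 rad.
- **Bar lid:** its top is still at about 163 mm, the same as at the start, so it still stands at about 1.35 rad.
- **Contact:** the force on the tool after lifting off was about 1 N or less, within the sensor's noise.

**What disagreed or went less well:**
- The last press on the shut lid briefly read 65 N at the wrist. That is under the 120 N wrist limit, but much more than needed. It was at the fingertips, so I don't think the 40 N limit on the arm and gripper body applies.
- A first tilt fit gave 0.05 rad because it included edge pixels; without them it dropped to under 0.01 rad.
- The tool drifted up about 10 mm during the approach, and I corrected that before pushing.

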